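# Clip the phone into the spring holder

### The arm

A 6-joint arm with a two-finger parallel gripper is mounted at the origin on the work surface; the furniture and walls round the work are solid. World frame = base frame: x ahead of the robot, y to its left, z up, the work surface at z = 0. Lengths are in m, angles in rad, forces in N, time in s.
With the tool pointing down it reaches from about 0.225 to 0.875 m from the base axis. Payload 3.4 kg.
Tool frame: the origin (TCP) lies midway between the tips of the shut fingers; the grasp point (between the pads) lies 19 mm behind it; z points along the fingers, y is the line along which they close (so a half turn about z gives the same grasp; the last joint's range is limited). The gripper opens to 85 mm and grips with 20 to 120 N. Pads are 22 mm wide; open, the fingers measure 114 mm over their backs; the gripper's body (76 mm by 85 mm) begins 54 mm behind the grasp point. The pads swing forward as they close: fully open they stand 13 mm farther back than shut.
Start: joints at [-1.449, 0.276, 1.505, -0, 1.361, -0.121], TCP at [0.138, -0.558, 0.231] pointing down, gripper open.
Joint ranges: [-2.89, 2.89], [-0.75, 2.08], [0.22, 2.7], [-1.18, 4.32], [0.11, 2.71], [-2.7, 2.7]. Speed limits (rad/s): [2.57, 2.57, 3.14, 3.14, 3.14, 3.14].

### API

Orientations are given as a unit quaternion [w, x, y, z].
In Python, from rig import * gives the robot as it stands.
- The arm moves only by the tool apply_moves, never from a script. Its argument "steps" is one flat list of numbers, 4 for each row, row after row: the shift along the world's x, y, z in cm, then the turn about the world's z in degrees. A call has 1 to 8 rows; each row is the pose to reach, as a shift and turn from the pose commanded when the call began; what a row does not reach only later rows make up. A row lasts 1/12 s, in which the tool goes at most 41.7 mm and 7.16 degrees, less where a joint would pass 70% of its speed; a pose out of reach is approached as far as the arm can. A call with a gripper value outside its range is refused whole. "jaw" is the closure in counts, from 0 (fully open) to 255 (shut), set as the call begins (left out, the last holds). The fingers move at their own pace and stop on an object; "newtons" is the grip in N (left out, the last holds). Time passes only in rows, so rows that repeat a pose let the fingers close. It gives the time, the measured TCP pose, the force, the opening and the grip force at its end, in the units of the state.
- get_state(): the state, without advancing time (a new reading comes with each control period).
- get_image(name): name is "scene" or "side" or "wrist"; returns the picture (420x560x3 uint8, red, green, blue); there is no depth.
- calibration(name): a dict with "fx", "fy", "cx", "cy" (pixels), "xyz" and "rotation" of the camera in the world. Camera axes: x right, y up, looking along -z (the intrinsics and any distortion apply to the point x, -y, -z); pixel columns grow to the right and rows downward; lengths in m; the calibration is good to about 2 mm. The wrist camera is an equidistant fisheye: a pixel r from the principal point sees the ray r / f radians off the axis. A picture is of the moment at which its call begins: read the wrist's pose just before it. calibration takes no time and is no camera call; for the wrist camera it gives the pose at the moment of the call.
- sign_off(): hands the job in; it is judged then, once.
The state is a dict: "clock": time; "qpos": joint angles; "qd": joint speeds; "effort": joint torques, N m; "position": TCP position; "ee_rot": TCP orientation; "contact_force": force on the tool from outside, world axes, zero at the start; "moment": the same for the moment, N m; "width": finger opening in m; "gripper_force": force on a finger pad.
Only numpy, scipy, OpenCV 4.12 (cv2) and the standard library are available. Lean on these libraries where they do the work, as an engineer would, in place of code of your own. Each camera call takes 0.05 s, during which the arm holds its last target. There are 200 camera calls.

### The job

Take the phone off its charging dock and clip it lengthways between the two sprung jaws of the phone holder: push one end into a jaw until it springs back far enough, lower the other end down inside the other jaw, and let the springs centre it. Leave the phone standing upright and level, fully down on both jaw ledges. Be gentle: do not drive a jaw hard against its stop or press the phone down on a jaw's top, and leave the other things on the desk alone.

Things in the scene. Friction and masses are not known exactly. Their poses are not given: they have to be found in the camera images.
- phone_mid (a point): The phone: a flat black slab 150 mm long, 70 mm high as it stands, 8 mm thick, about 0.18 kg. The point is its centre. Its x axis runs along the 150 mm length, its y axis along the 70 mm (up as it stands), its z axis out of the screen. At the start it stands on a long edge, upright, in the slot of the charging dock, screen towards the robot, its lowest 18 mm inside the slot.
- dock: The charging dock: a white block 64 mm (x) by 104 mm (y) by 28 mm high, fixed to the desk. Origin at the centre of its underside. The slot runs along its y axis through the middle, open at both ends, 11 mm wide, floor 10 mm above the desk.
- holder: The spring phone holder, fixed to the desk: a dark round foot 104 mm across, a stem, and a cross rail that carries a black jaw head. Origin at the centre of the foot's underside; x across the rail, y along it, z up. Two equal jaws face each other along y. At rest their end walls are 140 mm apart, 70 mm either side of the head's middle, so the phone goes in only with one jaw pushed back.
- rail_mid (a point): Point on the holder's axis at the top of the cross rail, 50 mm above the desk; axes as the holder's. The jaw head is clamped on the rail with its middle anywhere from 18 mm one way to 18 mm the other way along y from this point; where is not reported: look, or feel for a jaw with the phone. Between the jaws the head's top lies 71 mm above the desk.
- ledge_level (a point): Point on the holder's axis, 78 mm above the desk: the level of the two ledges on which the phone's lower edge shall rest. Each jaw is an upright channel for one short end of the phone: ledge, an end wall 6 mm thick with a flat top 25 mm above the ledge, and two lips 12 mm apart (in x) that reach 10 mm inwards from the wall, then flare apart for 6 mm more; their tops flare too.
- clip_mid (a point): Point on the holder's axis, 113 mm above the desk: the height of the centre of a phone that stands fully down on both ledges. Each jaw slides outwards along y on its own spring: it begins to give at 2.5 N, then 0.35 N more per mm, with a solid stop after 17 mm. The jaws grip the phone's ends by friction, so an end left above its ledge does not slide down by itself.
- cup_a: Bystander: clear specimen cup, white screw lid, 58 mm across, 65 mm tall. Origin at the centre of its underside.
- cup_b: Bystander: clear specimen cup without a lid, 57 mm across, 63 mm tall. Origin at the centre of its underside.
- cup_c: Bystander: clear specimen cup, white screw lid, 58 mm across, 65 mm tall. Origin at the centre of its underside.
- cup_d: Bystander: clear specimen cup, white screw lid, 58 mm across, 65 mm tall. Origin at the centre of its underside.
- marker: Bystander: board marker lying down, 138 x 18 x 18 mm. Origin at the centre of its underside.
- cap: Bystander: black marker cap standing on end, 16 mm across, 38 mm tall. Origin at the centre of its underside.
- stapler: Bystander: grey desk stapler, 133 x 37 x 54 mm tall. Origin at the centre of its underside.
- stamp: Bystander: red self-inking stamp, 41 x 60 x 92 mm tall. Origin at the centre of its underside.
Not all that is in view belongs to the job. There is more than one size of the holder; the one meant has the size given above.

How it is judged:
At the end, for the whole second after the job is handed in: The phone stands in the holder, released and at rest: its centre 113 mm above the desk within 3 mm, over the rail within 6 mm and within 24 mm of the foot's middle along it, its long edges level within 1.5 degrees and along the rail within 4.5 degrees, upright within 11 degrees (z of phone_mid in the frame of holder between 0.11 and 0.116 m and x of phone_mid in the frame of holder between -0.006 and 0.006 m and y of phone_mid in the frame of holder between -0.024 and 0.024 m and angle between phone_mid's own x axis and vertical between 1.545 and 1.597 rad and angle between phone_mid's own y axis and vertical below 0.2 rad and angle between the x axis of phone_mid and the y axis of holder, either way round below 0.08 rad and linear speed of phone below 0.01 m/s); the robot touches nothing.
It fails at once if the phone is forced against the holder with more than 30 N (contact force between phone and holder above 30 N).
It fails at once if the robot itself presses on the holder with more than 30 N (contact force between the arm and holder above 30 N).
It fails at once if another thing on the desk is moved by more than 30 mm (distance of any of cup_a, cup_b, cup_c, cup_d, marker, cap, stapler, stamp from where it was at the start of the episode above 0.03 m).
It fails at once if an upright bystander is knocked over (angle between any of cup_a, cup_b, cup_c, cup_d, marker, cap, stapler, stamp's own z axis and vertical above 0.5 rad).
It also fails if it takes over 64 s, if anything falls off the work surface, if the arm or the gripper's body presses on something with over 40 N, if the wrist force passes 120 N, or if a joint passes its speed limit or range.

## Working session

There is one attempt and no reset: what is moved stays moved. The work goes in short steps, Python scripts to look and compute and a tool call to move; the robot and the scene stay as the last step left them, time stands still between calls to the robot, and variables do not carry over. Pictures are saved under pics/ and viewed, at most 10 in all, crops included, and the job is handed in when it is done.

Besides the shell and the picture viewer there is one more tool, called after "Call:" by a JSON object that holds its "method" and its "body". apply_moves: Moves the arm, as the interface text tells. Its arguments: {"type":"object","properties":{"steps":{"type":"array","items":{"type":"number"}},"jaw":{"type":"number"},"newtons":{"type":"number"}},"required":["steps"]}

```bash
ls; mkdir -p pics; python3 - <<'E'
from rig import *
import cv2
for n in ["scene","side","wrist"]:
    c=calibration(n); im=get_image(n); cv2.imwrite(f"pics/{n}0.png",im[:,:,::-1]); print(n,c)
print(get_state())
E
```

```text
pics
scene {'fx': 464.14524855800346, 'fy': 464.14524855800346, 'cx': 281.8608603508443, 'cy': 213.8127294901668, 'xyz': array([-0.39844891,  0.52509191,  0.92625188]), 'rotation': array([-0.41324419, -0.17798002,  0.35765963,  0.81831042])}
side {'fx': 534.5657647550166, 'fy': 534.5657647550166, 'cx': 276.293318846623, 'cy': 206.80609319163952, 'xyz': array([-0.42474364,  1.14928045,  0.68137851]), 'rotation': array([-0.22825238, -0.15552191,  0.52387157,  0.80577439])}
wrist {'fx': 325.19226210127806, 'fy': 325.19226210127806, 'cx': 277.0439296698092, 'cy': 217.69752426115232, 'xyz': array([ 0.21988067, -0.53825941,  0.37368033]), 'rotation': array([ 0.77714293, -0.1289577 ,  0.10229738, -0.60741585])}
{'clock': 0.15, 'qpos': array([-1.44899498e+00,  2.76496754e-01,  1.50585631e+00,  1.15860667e-05,
        1.36073489e+00, -1.20999024e-01]), 'qd': array([ 0.00025739, -0.00178011, -0.00369773,  0.00234205,  0.00112735,
       -0.00097815]), 'effort': array([ 5.91989701e-04, -4.17142475e+01, -2.46032810e+01, -2.96831649e-04,
        7.60588300e-03,  5.99444505e-06]), 'position': array([ 0.13819179, -0.55772532,  0.23060605]), 'ee_rot': array([-7.47654010e-04,  9.92639913e-01,  1.21100967e-01,  5.36485852e-06]), 'contact_force': array([ 0.22134565, -0.17174543,  0.87464918]), 'moment': array([ 0.00964604, -0.00555404,  0.00141421]), 'gripper_force': 0.0, 'width': 0.08508778065595379}
```

View pics/scene0.png

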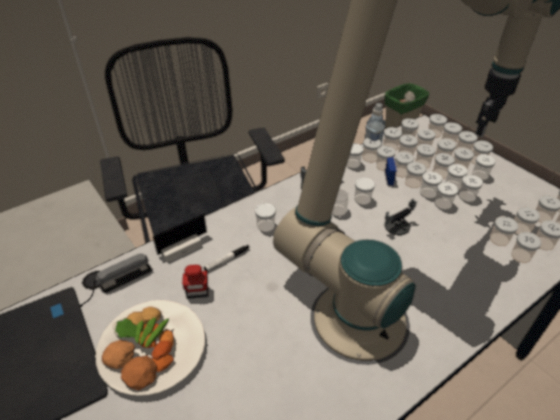

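View pics/side0.png

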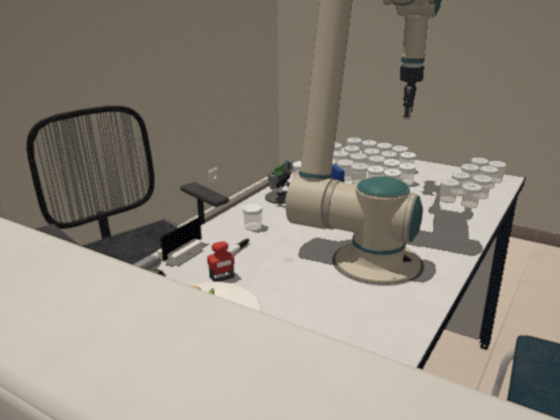

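The scene view shows the phone in the white dock at about (180,237), the red stamp at (196,280), the marker at (228,258) and the stapler at (122,270). There are two dark stands that could be the holder: scene (400,215), and one partly hidden by the arm at (305,178), which is side (280,180). I'll compare their sizes.

```bash
cat > h.py <<'E'
import numpy as np, cv2
from scipy.spatial.transform import Rotation as R
def rot(c): q=np.array(c["rotation"]); return R.from_quat(q[[1,2,3,0]]).as_matrix()
def ray(c,u,v,fish=False):
    x=(u-c["cx"])/c["fx"]; y=(v-c["cy"])/c["fy"]
    if fish:
        r=np.hypot(x,y); s=np.sin(r)/r if r>1e-9 else 1; d=np.array([x*s,-y*s,-np.cos(r)])
    else: d=np.array([x,-y,-1.])
    d=rot(c)@d; return np.array(c["xyz"]),d/np.linalg.norm(d)
def on(c,u,v,z,fish=False):
    o,d=ray(c,u,v,fish); return o+d*(z-o[2])/d[2]
def proj(c,p,fish=False):
    q=rot(c).T@(np.array(p)-c["xyz"]); x,y,z=q[0],-q[1],-q[2]
    if fish:
        r=np.hypot(x,y); k=np.arctan2(r,z)/r; x,y=x*k,y*k
    else: x,y=x/z,y/z
    return np.array([c["cx"]+c["fx"]*x,c["cy"]+c["fy"]*y])
E
python3 - <<'E'
from rig import *; from h import *
s=calibration("scene"); d=calibration("side")
for n,u,v,z in [("dock",183,247,.028),("stampbase",196,292,0),("holdA",400,228,0),("holdB",305,187,0),("cup",265,227,0)]: print(n,on(s,u,v,z).round(3))
print("side holdB",on(d,280,197,0).round(3),"dock",on(d,183,253,.028).round(3))
a=cv2.imread("pics/scene0.png"); b=cv2.imread("pics/side0.png"); w=cv2.imread("pics/wrist0.png")
cr=lambda i,x,y,W,H,o:cv2.resize(i[y:y+H,x:x+W],o,interpolation=cv2.INTER_CUBIC)
top=np.hstack([cr(a,290,150,140,105,(400,300)),cr(b,230,140,80,60,(400,300))])
bot=np.hstack([cr(a,130,200,140,105,(400,300)),cv2.resize(w,(400,300))])
cv2.imwrite("pics/m1.png",np.vstack([top,bot]))
E
```

```text
dock [0.427 0.234 0.028]
stampbase [0.297 0.27  0.   ]
holdA [ 0.154 -0.307  0.   ]
holdB [ 0.456 -0.203  0.   ]
cup [0.384 0.    0.   ]
side holdB [ 0.436 -0.233 -0.   ] dock [0.419 0.263 0.028]
```

View pics/m1.png

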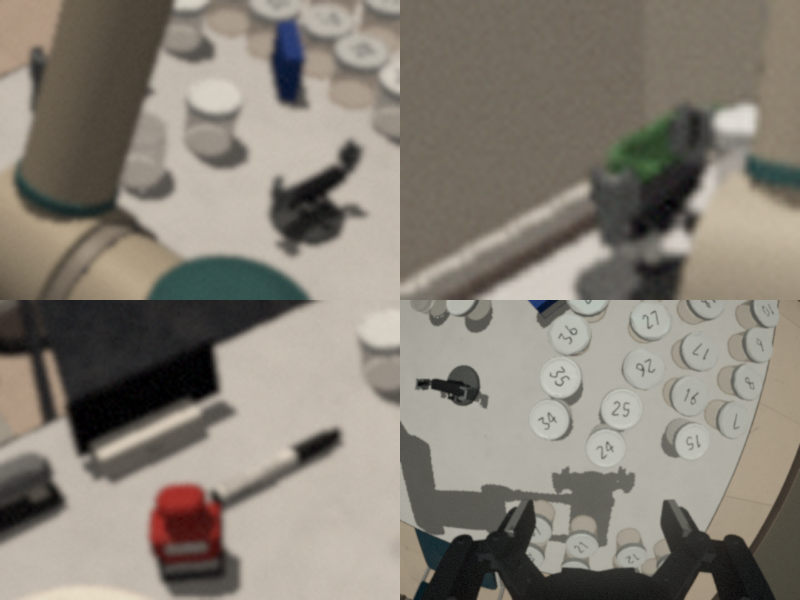

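The upper crops show that the stand at scene (400,215) is small (its foot is about cup-sized). The one at scene (305,178) / side (280,180) is larger and carries a two-jaw head, so it fits the 104 mm foot. I'll raise the arm clear and move it over to look from close by.

Call:
{"method": "apply_moves", "body": {"steps": [2, 4, 4, 0, 4, 7, 7, 0, 6, 10, 10, 0, 8, 13, 13, 0, 10, 16, 15, 0, 12, 19, 16, 0, 14, 22, 16, 0, 16, 25, 16, 0]}}

```text
clock: 0.82
position: [0.2907, -0.3198, 0.3921]
ee_rot: [0.002, 0.993, 0.12, 0.001]
contact_force: [0.4, -0.3, 0.3]
width: 0.0852
gripper_force: 0.0
```

```bash
python3 - <<'E'
from rig import *; from h import *; import json
c=calibration("wrist"); im=get_image("wrist"); cv2.imwrite("pics/w1.png",im[:,:,::-1])
np.save("w1.npy",{k:np.array(v) for k,v in c.items()},allow_pickle=True)
print(get_state()["position"],c["xyz"]); print([proj(c,p,True).round() for p in [(.45,-.22,.05),(.154,-.307,0),(.42,.24,.03)]])
E
```

```text
[ 0.29456876 -0.31233755  0.39249431] [ 0.3720679  -0.29983902  0.53529208]
[array([236.,  49.]), array([251., 234.]), array([12., 48.])]
```

View pics/w1.png

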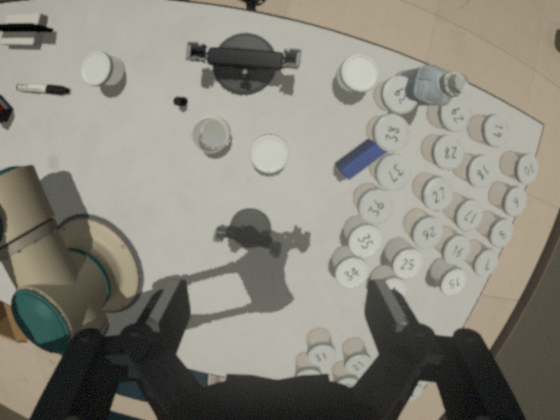

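The wrist view shows the large stand with its foot at (243,62) and jaws at about (197,52) and (292,60). The small stand is at (248,230), the cap at (180,101), cups at (212,134), (269,154), (357,73) and (97,68), and the dock at the top left (23,30). I'll measure the two feet and view a crop to confirm.

```bash
python3 - <<'E'
from h import *
c=np.load("w1.npy",allow_pickle=True).item(); im=cv2.imread("pics/w1.png")
O=lambda u,v,z:on(c,u,v,z,True).round(4)
for n,l,r,t in [("B",(211,72),(281,72),(243,94)),("A",(228,228),(270,232),(250,208))]:
    a,b=O(*l,.008),O(*r,.008); print(n,a,b,np.linalg.norm(a-b),O(*t,.008))
print("jaws@.1",O(197,50,.1),O(291,60,.1))
cr=im[20:110,170:320]; cv2.imwrite("pics/c1.png",cv2.resize(cr,(750,450),interpolation=cv2.INTER_CUBIC))
E
```

```text
B [ 0.4111 -0.1829  0.008 ] [ 0.4348 -0.2922  0.008 ] 0.11183997496423183 [ 0.3861 -0.2421  0.008 ]
A [ 0.1584 -0.2659  0.008 ] [ 0.1688 -0.3389  0.008 ] 0.07373710056681096 [ 0.2032 -0.2957  0.008 ]
jaws@.1 [ 0.4308 -0.1771  0.1   ] [ 0.443  -0.3022  0.1   ]
```

View pics/c1.png

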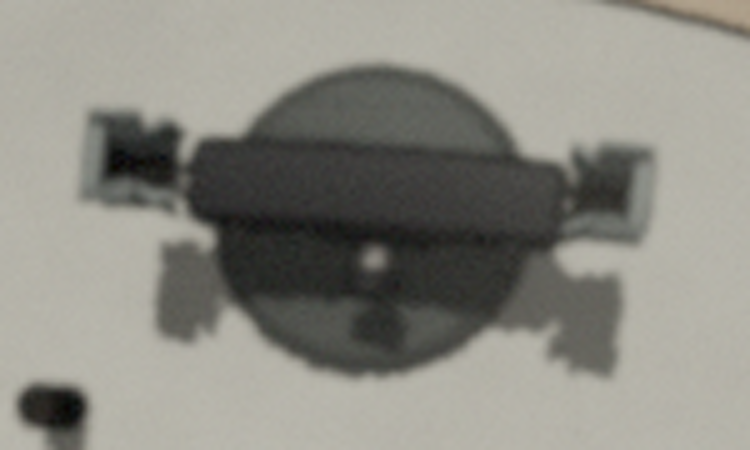

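```bash
python3 - <<'E'
from h import *
c=np.load("w1.npy",allow_pickle=True).item()
O=lambda u,v,z:on(c,170+u/5,20+v/5,z,True)
print("foot",O(369,220,.006), np.linalg.norm(O(218,220,.006)-O(520,220,.006)))
a=O(93,158,.103);b=O(643,195,.103);m=(a+b)/2;d=a-b
print("walls",a,b,"mid",m,"dist(146)",np.linalg.norm(d),"yaw of y axis deg",np.degrees(np.arctan2(-d[0],d[1])))
P=lambda u,v,z:on(c,u,v,z,True).round(4)
print("cap",P(180,101,.02),"cups",[P(u,v,.06) for u,v in [(212,134),(269,154),(357,73),(97,68)]],"dock",P(22,40,.028))
E
```

```text
foot [ 0.43454567 -0.23145934  0.006     ] 0.09689181066497674
walls [ 0.42639852 -0.1670005   0.103     ] [ 0.44639541 -0.31143082  0.103     ] mid [ 0.43639697 -0.23921566  0.103     ] dist(146) 0.14580807134556473 yaw of y axis deg 7.882687023285018
cap [ 0.3553 -0.146   0.02  ] cups [array([ 0.3177, -0.2163,  0.06  ]), array([ 0.3075, -0.305 ,  0.06  ]), array([ 0.4579, -0.3995,  0.06  ]), array([ 0.3888, -0.0047,  0.06  ])] dock [0.4354 0.2156 0.028 ]
```

Call:
{"method": "apply_moves", "body": {"steps": [1, 4, 0, 0, 2, 8, 0, 0, 3, 12, 0, 0, 4, 16, 0, 0, 5, 20, 0, 0, 6, 24, 0, 0, 7, 28, 0, 0, 7, 32, 0, 0]}}

```text
clock: 1.53
position: [0.3607, 0.001, 0.3899]
ee_rot: [-0.0, 0.993, 0.121, 0.0]
contact_force: [1.5, -0.3, -0.6]
width: 0.0852
gripper_force: 0.0
```

Call:
{"method": "apply_moves", "body": {"steps": [0.5, 4, 0, 0, 1, 8, 0, 0, 1, 12, 0, 0, 1, 14, -2, 0, 1, 14, -4, 0, 1, 14, -4, 0]}}

```text
clock: 2.03
position: [0.3675, 0.1399, 0.3467]
ee_rot: [0.0, 0.992, 0.123, -0.004]
contact_force: [-0.1, -0.4, -0.7]
width: 0.0857
gripper_force: 0.0
```

```bash
python3 - <<'E'
from rig import *; from h import *
c=calibration("wrist"); im=get_image("wrist"); cv2.imwrite("pics/w2.png",im[:,:,::-1])
np.save("w2.npy",{k:np.array(v) for k,v in c.items()},allow_pickle=True)
s=get_state();print(s["position"],s["clock"],c["xyz"],proj(c,(.42,.24,.08),True))
E
```

```text
[0.36841426 0.13932299 0.34854936] 2.0833 [0.45015573 0.16010689 0.4891275 ] [209.78487241 116.64402702]
```

View pics/w2.png

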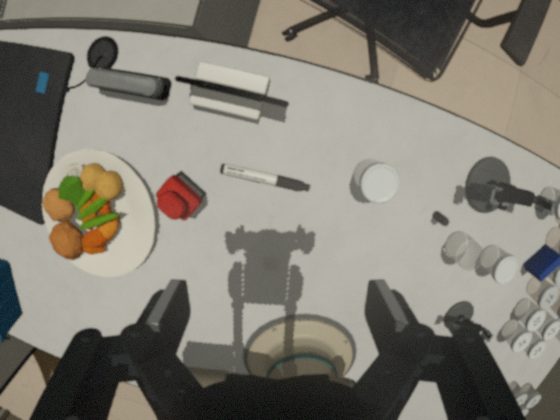

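The picture shows the phone as a dark strip from about (177,79) to (287,103), across the white dock centred near (230,91). The stamp is at (178,197) and the marker at (264,177), both well clear.

```bash
python3 - <<'E'
from h import *
c=np.load("w2.npy",allow_pickle=True).item(); im=cv2.imread("pics/w2.png")
O=lambda u,v,z:on(c,u,v,z,True)
g=im.max(2).astype(np.uint8)[60:125,168:296]
m=(g<70).astype(np.uint8); n,l,st,_=cv2.connectedComponentsWithStats(m)
for i in range(1,n):
    if st[i,4]>30: print(st[i],)
k=1+np.argmax(st[1:,2]); ys,xs=np.nonzero(l==k); xs=xs+168; ys=ys+60
for u in range(xs.min(),xs.max()+1,10): print(u,ys[xs==u].min(),ys[xs==u].max(),end="; ")
w=[(u,ys[xs==u].mean()) for u in range(xs.min()+2,xs.max()-1)]
p=np.polyfit(*zip(*w),1); u0,u1=xs.min(),xs.max()
for z in (.08,.07):
    a,b=O(u0,np.polyval(p,u0),z),O(u1,np.polyval(p,u1),z); d=a-b
    print("\n",z,a,b,(a+b)/2,np.linalg.norm(d),np.degrees(np.arctan2(-d[0],d[1])))
E
```

```text
[  8  17 111  29 645]
176 78 79; 186 78 82; 196 80 85; 206 82 88; 216 84 90; 226 87 92; 236 89 95; 246 91 97; 256 94 99; 266 97 101; 276 100 103; 286 103 105; 
 0.08 [0.46069229 0.29485662 0.08      ] [0.45738016 0.15094701 0.08      ] [0.45903622 0.22290181 0.08      ] 0.14394772396460312 -1.3184486441462784

 0.07 [0.46094982 0.29815021 0.07      ] [0.45755674 0.15072312 0.07      ] [0.45925328 0.22443666 0.07      ] 0.1474661314443123 -1.3184486441462817
```

Call:
{"method": "apply_moves", "body": {"steps": [2, 2, -1, 7, 4, 4, -3, 14, 6, 6, -5, 21, 8, 8, -7, 28, 9.1, 8.4, -9, 35, 9.1, 8.4, -11, 42, 9.1, 8.4, -12, 49, 9.1, 8.4, -12, 56]}}

```text
clock: 2.75
position: [0.4607, 0.2218, 0.2284]
ee_rot: [-0.0, 0.818, 0.575, -0.002]
contact_force: [-0.0, -0.7, -0.0]
width: 0.0853
gripper_force: 0.0
```

Call:
{"method": "apply_moves", "body": {"steps": [0, 0, 0, 7, 0, 0, 0, 14, 0, 0, 0, 19, 0, 0, 0, 19, 0, 0, 0, 19]}}

```text
clock: 3.17
position: [0.4619, 0.2224, 0.2313]
ee_rot: [0.0, 0.715, 0.699, 0.001]
contact_force: [-0.4, -0.1, -0.2]
width: 0.0853
gripper_force: 0.0
```

```bash
python3 - <<'E'
from rig import *; from h import *
c=calibration("wrist"); im=get_image("wrist"); cv2.imwrite("pics/w3.png",im[:,:,::-1])
np.save("w3.npy",{k:np.array(v) for k,v in c.items()},allow_pickle=True)
s=get_state();print(s["position"],s["clock"],s["ee_rot"],s["qpos"],c["xyz"],proj(c,(.46,.22,.08),True))
E
```

```text
[0.46166418 0.2225583  0.23107151] 3.2167 [3.84243799e-04 7.15034846e-01 6.99088502e-01 5.36984374e-04] [ 3.13529857e-01  1.81085490e-01  1.63444601e+00 -2.17599750e-04
  1.32475753e+00  3.36134738e-01] [0.46372145 0.30580783 0.37442124] [274.45058068 202.50386338]
```

View pics/w3.png

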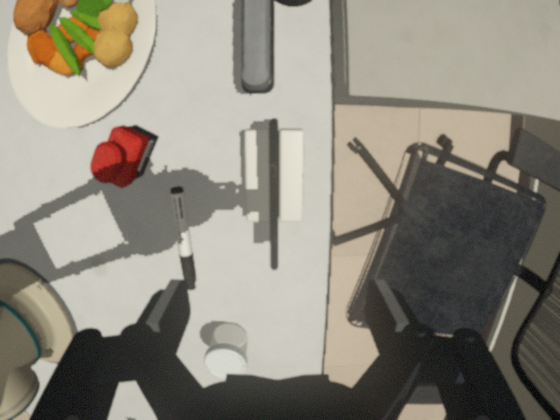

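The phone's top edge runs from (273,118) to (275,269), nearly straight down the image, between the fingers.

```bash
python3 - <<'E'
from h import *
c=np.load("w3.npy",allow_pickle=True).item(); g=cv2.imread("pics/w3.png").max(2)
O=lambda u,v,z:on(c,u,v,z,True)
L=[]
for v in range(112,276,6):
    x=np.nonzero(g[v,262:286]<75)[0]+262
    print(v,(x.min(),x.max()) if len(x) else None,end="; ")
    if len(x)and 120<v<266: L.append(O(x.mean(),v,.08)[:2])
L=np.array(L); p=np.polyfit(L[:,1],L[:,0],1); print("\nx=",p,"yaw",np.degrees(-np.arctan(p[0])))
a,b=O(273,118,.08),O(275,269.5,.08); print(a,b,(a+b)/2,np.linalg.norm(a-b))
E
```

```text
112 None; 118 None; 124 (np.int64(270), np.int64(275)); 130 (np.int64(271), np.int64(275)); 136 (np.int64(270), np.int64(275)); 142 (np.int64(271), np.int64(272)); 148 (np.int64(271), np.int64(274)); 154 None; 160 (np.int64(272), np.int64(276)); 166 None; 172 None; 178 None; 184 None; 190 None; 196 None; 202 None; 208 None; 214 None; 220 None; 226 None; 232 None; 238 None; 244 None; 250 None; 256 None; 262 None; 268 None; 274 None; 
x= [0.00481901 0.45848596] yaw -0.27610667411104595
[0.46059179 0.29883353 0.08      ] [0.45877646 0.14891189 0.08      ] [0.45968412 0.22387271 0.08      ] 0.14993262789805217
```

Call:
{"method": "apply_moves", "body": {"steps": [-0.2, 0.1, -4, 0.6, -0.2, 0.1, -8, 0.6, -0.2, 0.1, -11, 0.6, -0.2, 0.1, -14, 0.6, -0.2, 0.1, -16, 0.6, -0.2, 0.1, -17.2, 0.6, -0.2, 0.1, -17.9, 0.6, -0.2, 0.1, -17.9, 0.6]}}

```text
clock: 3.88
position: [0.4583, 0.2237, 0.0502]
ee_rot: [-0.001, 0.711, 0.704, -0.001]
contact_force: [0.5, 0.3, -0.7]
width: 0.0854
gripper_force: 0.0
```

Call:
{"method": "apply_moves", "body": {"steps": [0, 0, 0, 0, 0, 0, 0, 0, 0, 0, 0, 0, 0, 0, 0, 0, 0, 0, 0, 0, 0, 0, 0, 0, 0, 0, 0, 0, 0, 0, 0, 0], "jaw": 255, "newtons": 20}}

```text
clock: 4.55
position: [0.459, 0.2243, 0.0517]
ee_rot: [0.0, 0.71, 0.704, 0.0]
contact_force: [-0.9, -0.1, 3.8]
width: 0.0079
gripper_force: 20.5
```

Call:
{"method": "apply_moves", "body": {"steps": [0, 0, 1, 0, 0, 0, 2, 0, 0, 0, 3, 0, 0, 0, 4, 0, 0.6, -3, 4, 0, 1.2, -6, 4, 0, 1.8, -9.7, 4, 0, 1.8, -9.7, 4, 0]}}

```text
clock: 5.22
position: [0.4782, 0.1221, 0.0924]
ee_rot: [0.002, 0.711, 0.703, -0.001]
contact_force: [-0.9, 0.5, -1.8]
width: 0.0077
gripper_force: 19.7
```

Call:
{"method": "apply_moves", "body": {"steps": [0, 0, -0.7, 0, 0, 0, -1.4, 0, 0, 0, -2, 0, 0, 0, -2.2, 0, 0, 0, -2.4, 0, 0, 0, -2.4, 0]}}

```text
clock: 5.72
position: [0.4765, 0.1266, 0.0677]
ee_rot: [0.001, 0.709, 0.705, -0.001]
contact_force: [-1.4, -6.5, 6.1]
width: 0.0074
gripper_force: 21.1
```

Call:
{"method": "apply_moves", "body": {"steps": [0, 0, -0.15, 0, 0, 0, -0.3, 0, 0, 0, -0.45, 0, 0, 0, -0.6, 0, 0, 0, -0.6, 0]}}

```text
clock: 6.13
position: [0.4769, 0.1242, 0.0628]
ee_rot: [0.003, 0.708, 0.706, -0.003]
contact_force: [-2.7, -15.5, 15.3]
width: 0.0074
gripper_force: 23.1
```

```bash
python3 - <<'E'
from rig import *; from h import *
im=get_image("wrist")[:,:,::-1]; c=calibration("wrist")
sd=get_image("side")[:,:,::-1]; k=calibration("side")
x,y=proj(k,(.477,.127,.05)).astype(int); print(x,y)
cr=cv2.resize(sd[y-60:y+60,x-53:x+54],(400,450),interpolation=cv2.INTER_CUBIC)
cv2.imwrite("pics/m2.png",np.hstack([cr,cv2.resize(im,(400,450))]))
E
```

```text
199 220
```

View pics/m2.png

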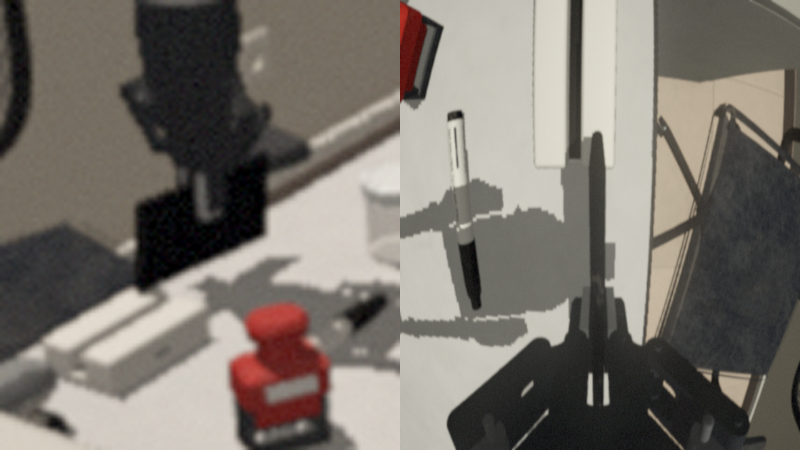

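```bash
cat >> h.py <<'E'
def onx(c,u,v,x):
    o,d=ray(c,u,v); return o+d*(x-o[0])/d[0]
E
python3 - <<'E'
from rig import *; from h import *
k=calibration("side"); s=get_state(); print(s["position"],s["contact_force"],s["moment"])
for n,u,v in [("TL",137,203),("BL",137,288),("BR",267,228),("TR",267,152)]: print(n,onx(k,146+u/3.738,160+v/3.75,.477).round(4))
g=get_image("side").max(2); 
for u in range(180,220,3):
    v=np.nonzero(g[190:245,u]<45)[0]+190
    if len(v): print(u,v.min(),v.max(),onx(k,u,v.max()+.5,.477)[1:].round(4))
E
```

```text
[0.47689059 0.12426375 0.06284549] [ -2.76094243 -14.57650808  14.46340658] [-2.07110437  0.57120491  0.12112314]
TL [0.477  0.1906 0.0949]
BL [0.477  0.1985 0.0309]
BR [0.477  0.0478 0.0173]
TR [0.477  0.0421 0.0796]
183 190 236 [0.1971 0.0312]
186 190 235 [0.1851 0.029 ]
189 190 233 [0.1727 0.0297]
192 190 232 [0.1604 0.0275]
195 190 231 [0.1479 0.0252]
198 190 229 [0.1349 0.0259]
201 190 228 [0.1221 0.0236]
204 190 227 [0.1091 0.0213]
207 190 225 [0.0956 0.0219]
210 191 224 [0.0822 0.0196]
213 190 223 [0.0686 0.0172]
216 191 215 [0.0528 0.0363]
219 203 204 [0.0361 0.0649]
```

Call:
{"method": "apply_moves", "body": {"steps": [0, 0, -0.1, 0, 0, 0, -0.2, 0, 0, 0, -0.2, 0, 0, 0, 2, 0, 0, -1, 5, 0, 0, -2, 8, 0, 0, -2, 11.5, 0, 0, -2, 11.5, 0]}}

```text
clock: 6.95
position: [0.4809, 0.1084, 0.1823]
ee_rot: [0.004, 0.71, 0.704, 0.005]
contact_force: [1.7, 0.6, -1.7]
width: 0.0076
gripper_force: 20.9
```

```bash
python3 - <<'E'
from rig import *; from h import *
k=calibration("side"); s=get_state(); print(s["position"],s["ee_rot"],s["contact_force"],s["moment"])
p=s["position"]; g=get_image("side"); cv2.imwrite("pics/s2.png",g[:,:,::-1])
x,y=proj(k,p).astype(int); print(x,y)
gm=g.max(2)
for u in range(x-25,x+28,2):
    v=np.nonzero(gm[y-20:y+50,u]<45)[0]+y-20
    if len(v): print(u,v.min(),v.max(),onx(k,u,v.max()+.5,p[0])[1:].round(4))
E
```

```text
[0.48086723 0.10842977 0.18226147] [0.00385044 0.70969819 0.70447835 0.00488934] [ 1.71789332  0.61496933 -1.66666928] [ 0.00072381 -0.10704307  0.02003776]
199 173
182 169 192 [0.1816 0.1529]
184 169 192 [0.1741 0.1503]
186 153 192 [0.1664 0.1476]
188 154 192 [0.1587 0.1448]
190 154 193 [0.1512 0.1393]
192 153 194 [0.1436 0.1337]
194 155 189 [0.134  0.1449]
196 155 196 [0.1282 0.1223]
198 153 208 [0.1238 0.0848]
200 153 222 [0.12   0.0404]
202 153 222 [0.1116 0.037 ]
204 153 221 [0.1027 0.0365]
206 153 200 [0.0878 0.0956]
208 153 202 [0.0798 0.0865]
210 153 202 [0.0711 0.0833]
212 153 183 [0.0569 0.1364]
214 161 204 [0.054  0.0707]
216 161 205 [0.0452 0.0643]
218 203 204 [0.0359 0.0639]
220 202 203 [0.0264 0.0636]
222 201 202 [0.0169 0.0632]
224 201 202 [0.0075 0.0597]
226 200 201 [-0.0023  0.0593]
```

Call:
{"method": "apply_moves", "body": {"steps": [-0.5, -4, 1, 1, -1, -8, 2, 2, -1.6, -12, 3, 3, -2.2, -16, 3.8, 4, -2.8, -20, 3.8, 5, -3.4, -24, 3.8, 6, -4, -28, 3.8, 7, -4.5, -32, 3.8, 8.6]}}

```text
clock: 7.67
position: [0.4305, -0.213, 0.2124]
ee_rot: [-0.002, 0.654, 0.756, 0.0]
contact_force: [-0.0, 0.7, -1.7]
width: 0.0077
gripper_force: 20.8
```

Call:
{"method": "apply_moves", "body": {"steps": [0, -1.5, 0, 0, 0, -2.5, 0, 0, 0, -2.5, 0, 0, 0, -2.5, 0, 0]}}

```text
clock: 8.0
position: [0.4316, -0.2362, 0.213]
ee_rot: [-0.002, 0.655, 0.755, 0.001]
contact_force: [-0.9, 0.9, -1.8]
width: 0.007
gripper_force: 20.8
```

```bash
python3 - <<'E'
from rig import *; from h import *
k=calibration("side"); c=calibration("wrist"); s=get_state(); p=s["position"]; print(p,s["ee_rot"],s["contact_force"],s["clock"])
np.save("w4.npy",{a:np.array(v) for a,v in c.items()},allow_pickle=True)
w=get_image("wrist")[:,:,::-1]; g=get_image("side")[:,:,::-1]; cv2.imwrite("pics/s3.png",g); cv2.imwrite("pics/w4.png",w)
x,y=proj(k,p-[0,0,.07]).astype(int); print(x,y); x=max(x,60)
a=cv2.resize(g[y-60:y+60,x-53:x+54],(400,450),interpolation=cv2.INTER_CUBIC)
b=cv2.resize(w[90:330,170:384],(400,450),interpolation=cv2.INTER_CUBIC)
cv2.imwrite("pics/m3.png",np.hstack([a,b]))
E
```

```text
[ 0.43158457 -0.2362355   0.21296152] [-1.72372195e-03  6.55215288e-01  7.55440069e-01  5.07752328e-04] [-0.90776372  0.90121242 -1.82103021] 8.0
281 155
```

View pics/m3.png

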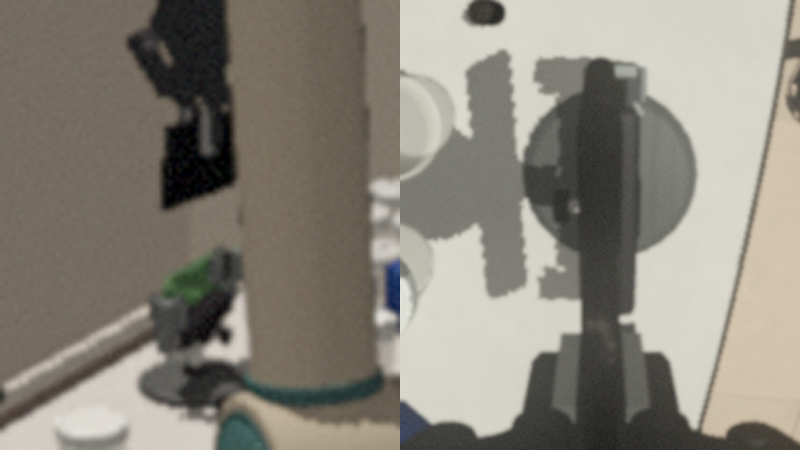

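The crops show the phone held tilted over the large holder, with its −y end low. The +y jaw wall's light top shows at crop (625,75), beside the phone's raised end at (600,65). I need to shift +x by a few mm, so I'll check that against the projection.

```bash
python3 - <<'E'
from h import *
c=np.load("w4.npy",allow_pickle=True).item()
f=lambda p:(lambda q:(400+(q[0]-170)*400/214,(q[1]-90)*450/240))(proj(c,p,True))
t=np.radians(7.9); X=np.array([np.cos(t),np.sin(t),0]); Y=np.array([-np.sin(t),np.cos(t),0])
wl=np.array([.4264,-.167,.103])
for a in (-10,0,10):
    for b in (-3,3): print(a,b,np.round(f(wl+X*a/1e3+Y*b/1e3)))
print("foot c",f((.4345,-.2315,.006)))
G=np.array([.4316,-.2362,.213+.019])
for th in (6,7,8):
    a=np.radians(th); e1=-Y*np.cos(a)-np.array([0,0,np.sin(a)]); e2=-Y*np.sin(a)+np.array([0,0,np.cos(a)])
    print(th,"top high corner",f(G-.075*e1+.009*e2),"bot low",(.075*e1-.061*e2+G).round(4))
k=0
im=cv2.imread("pics/s3.png").max(2); 
from rig import calibration
k=calibration("side"); x0,y0=281-53,155-60
for n,u,v in [("BL",163,208),("BR",236,183),("TL",165,125)]: print(n,onx(k,x0+u/3.738,y0+v/3.75,.43).round(4))
E
```

```text
-10 -3 [587.  80.]
-10 3 [587.  65.]
0 -3 [611.  80.]
0 3 [611.  65.]
10 -3 [635.  80.]
10 3 [636.  66.]
foot c (np.float64(606.0643516488544), np.float64(174.35276399632843))
6 top high corner (np.float64(600.8622699090794), np.float64(92.10329645383044)) bot low [ 0.441  -0.3038  0.1635]
7 top high corner (np.float64(600.8567657657003), np.float64(94.46432891096187)) bot low [ 0.4408 -0.3026  0.1623]
8 top high corner (np.float64(600.8504694283539), np.float64(97.00689892956035)) bot low [ 0.4406 -0.3014  0.1612]
BL [ 0.43   -0.1772  0.1769]
BR [ 0.43   -0.2954  0.1669]
TL [ 0.43   -0.1822  0.2458]
```

```bash
python3 - <<'E'
from h import *
from rig import calibration
c=np.load("w4.npy",allow_pickle=True).item(); k=calibration("side"); im=cv2.imread("pics/s3.png").max(2); w=cv2.imread("pics/w4.png").max(2)
# side: bottom edge of the dark phone, over cols
for u in range(266,294,2):
    v=np.nonzero(im[110:165,u]<45)[0]+110
    print(u,v.max() if len(v) else None,end="; ")
print()
for v in range(126,156,3):
    x=np.nonzero(im[v,255:292]<45)[0]+255; print(v,x.min() if len(x) else None,end="; ")
print()
for v in range(114,170,4):
    print(v,w[v,266:300:2])
t=np.radians(7.9); Y=np.array([-np.sin(t),np.cos(t),0]); G=np.array([.4316,-.2362,.232])
for th in (4,5,6,7):
    a=np.radians(th); Z=np.array([0,0,1]); e1=-Y*np.cos(a)-Z*np.sin(a); e2=-Y*np.sin(a)+Z*np.cos(a)
    P={"Htop":G-.075*e1+.009*e2,"Hbot":G-.075*e1-.061*e2,"Lbot":G+.075*e1-.061*e2}
    print(th,{n:(proj(c,p,True).round(1),proj(k,p).round(1)) for n,p in P.items()})
E
```

```text
266 112; 268 115; 270 118; 272 149; 274 149; 276 148; 278 147; 280 146; 282 146; 284 145; 286 144; 288 163; 290 142; 292 None; 
126 279; 129 273; 132 273; 135 273; 138 272; 141 272; 144 272; 147 272; 150 None; 153 None; 
114 [216 215 216 216 216 216 214 216 217 215 215 216 214 215 214 215 214]
118 [211 211 213 214 215 214 213 214 215 215 216 214 214 214 214 214 215]
122 [129 128 120 106  83  74  78  91 132 159 165 176 193 195 198 209 217]
126 [126 105  73  65  69  70  69  67  71 113 162 169 168 167 168 151 145]
130 [123  95  67  68  67  67  68  67  69  92 141 146 149 151 152 136 118]
134 [125  90  68  64  65  65  66  72  68  65  72  71  81  97 106 105 118]
138 [111  77  62  62  60  64  65  66  70  66  67  71  80  97 104 106 119]
142 [ 68  63  61  63  64  66  66  67  66  64  66  70  83  99 103 105 122]
146 [ 65  61  59  58  57  64  63  65  60  68  64  69  78  88 112 155 149]
150 [ 59  59  60  62  54  61  59  57  62  60  63  74  78  82  82 106 150]
154 [ 53  62  54  57  58  59  59  64  61  65  63  74  92  94  92  83 105]
158 [ 54  56  57  61  54  59  59  60  58  63  61  71  84  89  85  81 109]
162 [ 51  53  54  53  55  53  57  53  62  58  60  63  85  89  87  76 104]
166 [ 53  55  56  57  55  52  55  57  59  55  57  63  83  89  83  79 105]
4 {'Htop': (array([277.5, 136.9]), array([271.1, 130.1])), 'Hbot': (array([277.5, 118.1]), array([270.8, 152.8])), 'Lbot': (array([276.4, 331.7]), array([289.8, 142.7]))}
5 {'Htop': (array([277.5, 138. ]), array([271.1, 129.6])), 'Hbot': (array([277.5, 116.4]), array([270.6, 152.4])), 'Lbot': (array([276.4, 329.5]), array([289.7, 143.2]))}
6 {'Htop': (array([277.5, 139.1]), array([271.1, 129.2])), 'Hbot': (array([277.5, 114.7]), array([270.5, 152.1])), 'Lbot': (array([276.4, 327.3]), array([289.6, 143.6]))}
7 {'Htop': (array([277.5, 140.4]), array([271.2, 128.8])), 'Hbot': (array([277.5, 113.1]), array([270.4, 151.7])), 'Lbot': (array([276.4, 325.1]), array([289.4, 144.1]))}
```

Call:
{"method": "apply_moves", "body": {"steps": [0.3, 0.2, -1.5, 0, 0.5, 0.4, -3, 0, 0.5, 0.4, -4.5, 0, 0.5, 0.4, -5.5, 0, 0.5, 0.4, -6, 0, 0.5, 0.4, -6, 0, 0.5, 0.4, -6, 0]}}

```text
clock: 8.68
position: [0.4371, -0.2334, 0.1546]
ee_rot: [0.0, 0.655, 0.756, 0.0]
contact_force: [0.2, -0.8, -2.4]
width: 0.0076
gripper_force: 20.8
```

```bash
python3 - <<'E'
from rig import *; from h import *
k=calibration("side"); c=calibration("wrist"); s=get_state(); p=s["position"]; print(p,s["ee_rot"],s["contact_force"],s["clock"])
np.save("w5.npy",{a:np.array(v) for a,v in c.items()},allow_pickle=True)
w=get_image("wrist")[:,:,::-1]; g=get_image("side")[:,:,::-1]; cv2.imwrite("pics/s5.png",g); cv2.imwrite("pics/w5.png",w)
a=cv2.resize(g[120:220,240:340],(400,400),interpolation=cv2.INTER_CUBIC)
b=cv2.resize(w[70:270,180:380],(400,400),interpolation=cv2.INTER_CUBIC)
cv2.imwrite("pics/m5.png",np.hstack([a,b]))
t=np.radians(7.9); X=np.array([np.cos(t),np.sin(t),0]); Y=np.array([-np.sin(t),np.cos(t),0])
wl=np.array([.4264,-.167,.103])
for a in (-12,12): print([(2*(q-[180,70])+[400,0]).round(1) for q in [proj(c,wl+X*a/1e3+Y*b/1e3,True) for b in (-3,3)]])
E
```

```text
[ 0.43711318 -0.23344764  0.15459976] [1.98695346e-04 6.55043352e-01 7.55591267e-01 7.02219412e-05] [ 0.17065084 -0.84338045 -2.41871043] 8.6833
[array([549.1, 143.9]), array([549. , 124.1])]
[array([629.5, 144.2]), array([629.8, 124.4])]
```

View pics/m5.png

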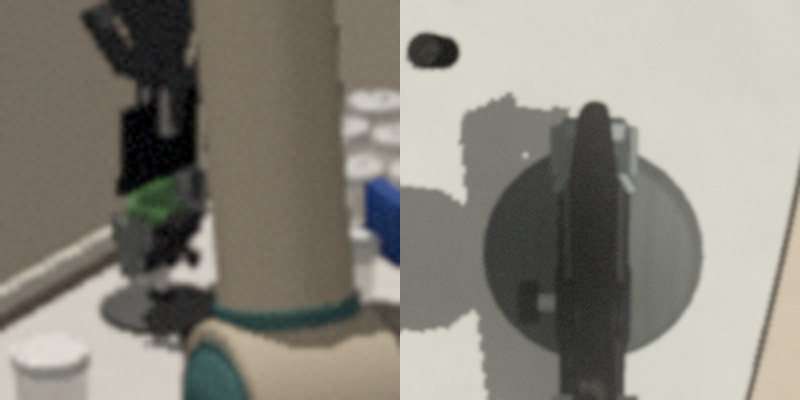

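The side crop shows the phone poised just above the jaws. The wrist crop shows the raised end at (594,103) centred over the +y jaw, which spans 550–637, so the lateral fit is good. Next I'll work out where the raised end is along the rail.

```bash
python3 - <<'E'
from h import *
c=np.load("w5.npy",allow_pickle=True).item()
t=np.radians(7.9); h=np.array([np.sin(t),-np.cos(t)]); m=np.array([.4364,-.2392]); tcp=np.array([.4371,-.2334])
for z in (.121,.125,.129): 
    p=on(c,277,121.5,z,True); print(z,p.round(4),"h rel m",((p[:2]-m)@h).round(4),"rel tcp",((p[:2]-tcp)@h).round(4))
E
```

```text
0.121 [ 0.4263 -0.157   0.121 ] h rel m -0.0828 rel tcp -0.0772
0.125 [ 0.4263 -0.1568  0.125 ] h rel m -0.083 rel tcp -0.0773
0.129 [ 0.4263 -0.1567  0.129 ] h rel m -0.0831 rel tcp -0.0775
```

Call:
{"method": "apply_moves", "body": {"steps": [0, 0, -0.5, 0, 0, 0, -0.9, 0, 0, 0, -1.2, 0, 0, 0, -1.45, 0, 0, 0, -1.45, 0]}}

```text
clock: 9.2
position: [0.4364, -0.2336, 0.1391]
ee_rot: [-0.001, 0.655, 0.755, -0.0]
contact_force: [-0.2, 0.0, -1.9]
width: 0.0074
gripper_force: 20.8
```

Call:
{"method": "apply_moves", "body": {"steps": [0.05, -0.3, 0, 0, 0.1, -0.6, 0, 0, 0.1, -0.8, 0, 0, 0.1, -0.8, 0, 0]}}

```text
clock: 9.53
position: [0.4376, -0.2412, 0.1397]
ee_rot: [-0.001, 0.656, 0.755, 0.001]
contact_force: [-0.1, 4.3, -1.6]
width: 0.0074
gripper_force: 20.9
```

Call:
{"method": "apply_moves", "body": {"steps": [0.05, -0.3, 0, 0, 0.1, -0.6, 0, 0, 0.11, -0.85, 0, 0, 0.11, -0.85, 0, 0, 0.11, -0.85, 0, 0]}}

```text
clock: 9.95
position: [0.4385, -0.2487, 0.1397]
ee_rot: [-0.001, 0.656, 0.755, 0.001]
contact_force: [-0.6, 7.0, -0.4]
width: 0.0075
gripper_force: 21.2
```

```bash
cat > chk.py <<'E'
from rig import *; from h import *
c=calibration("wrist"); s=get_state(); p=s["position"]; print(p.round(4),s["contact_force"].round(1),s["moment"].round(2),s["clock"])
w=get_image("wrist").max(2)
t=np.radians(7.9); h=np.array([np.sin(t),-np.cos(t)]); m=np.array([.4364,-.2392])
for u in (270,273,276,279,288,291,294): print(u,w[96:160:2,u])
print("tcp h",(p[:2]-m)@h,[proj(c,np.append(m-h*(.070+d),.103),True).round(1) for d in (0,.006)])
E
python3 chk.py
```

```text
[ 0.4385 -0.2487  0.1397] [-0.6  7.  -0.4] [1.13 0.07 0.04] 9.95
270 [217 217 217 215 206 159 167 165 161 135  91  85  83  92  84  68  61  55
  59  60  53  55  55  51  53  51  52  48  45  46  48  46]
273 [215 216 216 215 205 159 168 167 163 141  91  76  72  59  59  57  58  61
  56  56  53  50  53  54  54  48  50  47  48  43  48  48]
276 [216 216 215 215 206 159 168 168 164 141  96  70  69  64  59  63  61  58
  56  55  53  55  54  60  55  56  53  49  46  48  53  50]
279 [216 215 216 215 205 159 167 171 166 142  96  64  66  62  61  64  60  58
  59  59  57  54  55  58  57  55  49  55  49  48  50  52]
288 [216 213 215 216 205 160 168 171 171 150 106  93  92  91  90  91  90  91
  91  85  89  79  64  69  78  85  85  77  74  74  74  62]
291 [214 215 214 213 206 161 167 172 173 154 114 102 104 102 103 101  98  99
 100 118 109  89  70  70  78  88  87  90  88  85  86  83]
294 [215 214 213 214 208 163 151 147 145 130 109 106 105 104 105 104 103 101
 103 141 162 147 117  92  75  74  77  75  70  74  72  73]
tcp h 0.009658117220397097 [array([275.6, 117.1]), array([275.7, 106.3])]
```

Call:
{"method": "apply_moves", "body": {"steps": [0, 0, -0.4, 0, 0, 0, -0.8, 0, 0, 0, -1.1, 0, 0, 0, -1.3, 0, 0, 0, -1.3, 0]}}

```text
clock: 10.42
position: [0.4389, -0.2489, 0.1273]
ee_rot: [-0.001, 0.655, 0.755, 0.001]
contact_force: [-0.7, 6.4, 4.6]
width: 0.0074
gripper_force: 21.8
```

```bash
python3 chk.py | tail -9
```

```text
279 [217 216 215 212 176 160 169 168 163 136  82  64  64  61  64  58  60  59
  52  57  53  55  56  58  53  52  53  47  51  48  48  50]
288 [215 213 212 211 176 159 168 172 170 140  95  93  96  88  90  93  88  88
  93  92  87  86  72  64  69  75  78  76  73  72  68  63]
291 [213 216 215 212 176 158 169 170 171 144 107 104 103 105 103 103 102 100
  95 108 108  94  75  64  72  83  90  91  89  87  83  87]
294 [213 215 215 214 189 155 163 159 158 135 110 104 105 103 105 101 102 103
  97 112 156 149 126  97  78  78  78  75  77  74  72  71]
tcp h 0.009982114967039745 [array([274.9, 116.9]), array([275. , 105.2])]
```

Call:
{"method": "apply_moves", "body": {"steps": [0, 0, -0.2, 0, 0, 0, -0.4, 0, 0, 0, -0.5, 0, 0, 0, -0.5, 0]}}

```text
clock: 10.8
position: [0.4391, -0.2491, 0.1232]
ee_rot: [-0.0, 0.655, 0.755, 0.001]
contact_force: [-2.2, 7.6, 9.4]
width: 0.0076
gripper_force: 22.7
```

Call:
{"method": "apply_moves", "body": {"steps": [0, 0, -0.1, 0, 0, 0, -0.2, 0, 0, 0, -0.3, 0, 0, 0, -0.3, 0]}}

```text
clock: 11.13
position: [0.4392, -0.2489, 0.1201]
ee_rot: [-0.0, 0.655, 0.755, 0.001]
contact_force: [-1.9, 7.9, 7.1]
width: 0.0078
gripper_force: 22.6
```

Force is holding at a plateau, so the phone is levelling in the grip. I'll continue.

Call:
{"method": "apply_moves", "body": {"steps": [0, 0, -0.1, 0, 0, 0, -0.2, 0, 0, 0, -0.3, 0, 0, 0, -0.3, 0]}}

```text
clock: 11.47
position: [0.4391, -0.2482, 0.1174]
ee_rot: [-0.001, 0.656, 0.755, 0.002]
contact_force: [-1.1, 11.0, 11.3]
width: 0.0074
gripper_force: 23.3
```

```bash
python3 chk.py | head -1; python3 - <<'E'
from rig import *; from h import *
k=calibration("side"); im=get_image("side").max(2); cv2.imwrite("pics/s6.png",im)
for u in range(264,292,2):
    v=np.nonzero(im[120:180,u]<45)[0]+120
    print(u,(v.min(),v.max(),im[v.max():v.max()+8,u]) if len(v) else None)
t=np.radians(7.9); Y=np.array([-np.sin(t),np.cos(t)]); m=np.array([.4364,-.2392])-.008*Y
for a in (-1,1): print([proj(k,np.append(m+a*.075*Y,z)).round(1) for z in (.078,.148)])
E
```

```text
[ 0.4391 -0.2482  0.1174] [-1.1 11.  11.3] [ 1.37  0.23 -0.06] 11.4667
264 (np.int64(134), np.int64(135), array([ 27,  46,  66,  85, 100, 108, 113, 120], dtype=uint8))
266 (np.int64(135), np.int64(139), array([ 37,  58,  86, 101, 110, 114, 113, 116], dtype=uint8))
268 (np.int64(138), np.int64(142), array([ 34,  49,  66,  87, 104, 115, 116, 115], dtype=uint8))
270 (np.int64(128), np.int64(145), array([ 31,  53,  63,  90, 108, 115, 114, 113], dtype=uint8))
272 (np.int64(120), np.int64(173), array([ 41,  71, 101,  95,  76,  70,  71,  73], dtype=uint8))
274 (np.int64(120), np.int64(173), array([32, 71, 89, 81, 71, 66, 66, 66], dtype=uint8))
276 (np.int64(120), np.int64(173), array([42, 58, 64, 70, 69, 70, 66, 67], dtype=uint8))
278 (np.int64(120), np.int64(179), array([41, 35, 30, 27, 27, 23, 22, 29], dtype=uint8))
280 (np.int64(120), np.int64(179), array([18, 27, 16, 19, 27, 28, 39, 64], dtype=uint8))
282 (np.int64(120), np.int64(179), array([16, 22, 20, 23, 21, 23, 26, 72], dtype=uint8))
284 (np.int64(120), np.int64(179), array([ 14,  23,   9,  27,  40,  61,  99, 156], dtype=uint8))
286 (np.int64(136), np.int64(179), array([ 29,  49,  56,  48,  57,  74, 124, 176], dtype=uint8))
288 (np.int64(153), np.int64(177), array([ 39,  86, 143, 165, 159, 112,  57,  30], dtype=uint8))
290 None
[array([290.5, 166.4]), array([290.5, 146.5])]
[array([272.1, 181.1]), array([271.7, 159.9])]
```

The y force has risen because levelling swings the lower edge outward. I'll back off along the rail before lowering further.

Call:
{"method": "apply_moves", "body": {"steps": [-0.04, 0.3, 0, 0, -0.08, 0.6, 0, 0, -0.08, 0.6, 0, 0]}}

```text
clock: 11.82
position: [0.4385, -0.2433, 0.1174]
ee_rot: [0.0, 0.655, 0.755, 0.001]
contact_force: [-2.3, 6.5, 9.4]
width: 0.0076
gripper_force: 22.9
```

```bash
python3 chk.py
```

```text
[ 0.4385 -0.2433  0.1174] [-2.3  6.5  9.4] [ 0.97  0.23 -0.05] 11.8167
270 [216 216 217 216 215 215 216 215 213 173 138 165 169 165 156 130  82  64
  62  65  58  59  56  54  54  57  57  55  51  50  53  52]
273 [216 217 216 217 216 216 217 217 211 164 135 166 170 167 158 127  83  64
  58  60  58  59  54  54  54  55  53  53  59  53  53  49]
276 [216 215 215 216 216 215 216 215 210 164 137 167 168 169 158 129  84  65
  56  60  63  58  54  57  55  58  54  58  55  52  52  51]
279 [216 216 216 215 214 215 215 215 212 175 137 166 170 169 160 133  82  68
  61  60  62  63  57  54  58  57  57  54  58  54  52  54]
288 [215 215 215 215 214 214 215 216 214 184 138 168 171 172 163 139  96  93
  91  91  87  88  88  88  87  81  74  70  61  61  64  66]
291 [214 215 215 214 215 214 215 215 213 183 140 166 174 172 167 139 107 108
 104 102 104 100 103  98  98 101 111  98  75  66  79  88]
294 [215 215 214 216 214 214 215 216 215 198 150 161 164 164 160 132 108 108
 102 102 101 101  98 106  99 103 144 150 136 103  84  79]
tcp h 0.00433351844724887 [array([274. , 128.8]), array([274. , 116.5])]
```

Call:
{"method": "apply_moves", "body": {"steps": [0, 0, -0.1, 0, 0, 0, -0.2, 0, 0, 0, -0.2, 0, 0, 0, -0.2, 0]}}

```text
clock: 12.2
position: [0.4386, -0.2434, 0.1173]
ee_rot: [0.001, 0.655, 0.755, 0.001]
contact_force: [-4.9, 9.0, 20.2]
width: 0.0075
gripper_force: 24.8
```

Call:
{"method": "apply_moves", "body": {"steps": [0, 0, 0.15, 0, 0, 0, 0.15, 0]}}

```text
clock: 12.37
position: [0.4386, -0.2435, 0.1174]
ee_rot: [0.001, 0.655, 0.755, 0.001]
contact_force: [-2.4, 7.5, 13.2]
width: 0.0077
gripper_force: 23.5
```

Call:
{"method": "apply_moves", "body": {"steps": [0, 0, 0, 0, 0, 0, 0, 0, 0, 0, 0, 0, 0, 0, 0, 0, 0, 0, 0, 0, 0, 0, 0, 0], "jaw": 150}}

```text
clock: 12.87
position: [0.4382, -0.2445, 0.1151]
ee_rot: [0.0, 0.655, 0.755, -0.0]
contact_force: [-0.1, 0.6, -1.1]
width: 0.0349
gripper_force: 0.0
```

Call:
{"method": "apply_moves", "body": {"steps": [0, 0, 2, 0, 0, 0, 5, 0, 0, 0, 8, 0, 0, 0, 11, 0, 0, 0, 13, 0, 0, 0, 13, 0, 0, 0, 13, 0]}}

```text
clock: 13.45
position: [0.4386, -0.2448, 0.2462]
ee_rot: [0.001, 0.655, 0.755, 0.0]
contact_force: [0.0, -0.2, -0.0]
width: 0.0351
gripper_force: 0.0
```

```bash
cat > chk2.py <<'E'
from rig import *; from h import *
c=calibration("wrist"); s=get_state(); p=s["position"]; print(p.round(4),s["clock"])
w=get_image("wrist").max(2); cv2.imwrite("pics/w7.png",w)
t=np.radians(7.9); Y=np.array([-np.sin(t),np.cos(t)]); m=np.array([.4364,-.2392])
for d in (0,.005,-.005):
    print(d,[[proj(c,np.append(m+Y*(d+a*l),z),True).round(1) for z,l in ((.148,.075),(.103,.070+max(0,a*d)+.005),)] for a in (1,-1)])
q=[proj(c,np.append(m+Y*l,.148),True) for l in (.09,-.09)]
# profile along the line of the phone top
L=np.linspace(0,1,91); P=np.array([q[0]*(1-x)+q[1]*x for x in L])
print([int(w[int(round(b)),int(round(a))]) for a,b in P]); print(q)
for i in (20,45,70):
    a,b=P[i]; print(P[i].round(),w[int(b),int(a)-16:int(a)+17])
E
python3 chk2.py
```

```text
[ 0.4386 -0.2448  0.2462] 13.45
0 [[array([274.9, 113.4]), array([275.1, 112.7])], [array([274.5, 293.2]), array([274.7, 269. ])]]
0.005 [[array([275. , 106.6]), array([275.2, 101.4])], [array([274.5, 288.3]), array([274.7, 264.6])]]
-0.005 [[array([274.9, 120.1]), array([275.1, 118.4])], [array([274.5, 297.9]), array([274.7, 277.7])]]
[215, 215, 217, 217, 215, 188, 165, 160, 112, 66, 67, 70, 67, 70, 64, 64, 63, 63, 62, 63, 64, 60, 56, 61, 62, 60, 61, 55, 55, 56, 56, 67, 77, 57, 55, 57, 59, 61, 59, 58, 57, 59, 59, 62, 62, 65, 57, 64, 60, 59, 63, 67, 66, 65, 67, 69, 69, 72, 70, 74, 78, 74, 74, 80, 75, 79, 79, 81, 81, 79, 81, 80, 83, 79, 81, 80, 81, 82, 81, 82, 86, 81, 83, 139, 179, 145, 150, 208, 223, 226, 227]
[array([275.00589401,  93.13997112]), array([274.49617911, 307.19616358])]
[275. 141.] [ 70  70  72  72  74  66  59  59  57  62  62  62  61  61  60  61  60  60
  61  61  62  64  61  68  75  86  87  92  88  83  82  91 110]
[275. 200.] [ 75  68  75  68  70  64  63  58  61  62  62  63  67  65  57  66  62  65
  68  65  68  63  67  66  76  79  78  84  84  85  87 101 110]
[275. 260.] [215 213 213 214 210 203 187 160 125 102  95  93  83  82  78  81  81  82
  80  84  86  87  89  89  99 109 112 130 161 187 203 211 214]
```

Released and still standing. I'll feel the height of both ends with shut fingers, pressing gently, starting with the +y end.

Call:
{"method": "apply_moves", "body": {"steps": [-0.5, 3, 0, 0, -1, 6.5, 0, 0, -1, 6.5, -3, 0, -1, 6.5, -6, 0, -1, 6.5, -8, 0, -1, 6.5, -8.5, 0, -1, 6.5, -8.5, 0], "jaw": 255}}

```text
clock: 14.08
position: [0.4262, -0.1781, 0.1577]
ee_rot: [-0.003, 0.655, 0.755, -0.001]
contact_force: [-0.9, -1.3, -0.4]
width: 0.0002
gripper_force: 0.0
```

Call:
{"method": "apply_moves", "body": {"steps": [0, 0, -0.3, 0, 0, 0, -0.6, 0, 0, 0, -0.9, 0, 0, 0, -1.1, 0]}}

```text
clock: 14.42
position: [0.4286, -0.1797, 0.1497]
ee_rot: [0.001, 0.655, 0.755, 0.0]
contact_force: [-0.3, -0.1, 0.4]
width: 0.0007
gripper_force: 0.0
```

Call:
{"method": "apply_moves", "body": {"steps": [0, 0, -0.1, 0, 0, 0, -0.2, 0, 0, 0, -0.2, 0]}}

```text
clock: 14.67
position: [0.4284, -0.1795, 0.1479]
ee_rot: [0.001, 0.655, 0.755, 0.0]
contact_force: [-1.0, 0.3, 2.7]
width: 0.0003
gripper_force: 1.1
```

Call:
{"method": "apply_moves", "body": {"steps": [0, 0, -0.1, 0, 0, 0, -0.15, 0, 0, 0, -0.15, 0]}}

```text
clock: 14.92
position: [0.4293, -0.1799, 0.1476]
ee_rot: [0.002, 0.655, 0.755, 0.0]
contact_force: [-0.7, 1.3, 11.1]
width: 0.0
gripper_force: 5.0
```

The +y end is fully down, with contact at 0.148. Now the −y end.

Call:
{"method": "apply_moves", "body": {"steps": [0, 0, 2.5, 0, 0.5, -3.5, 2.5, 0, 1, -7, 2.5, 0, 1.5, -10, 2.5, 0, 1.6, -11.9, 2.5, 0, 1.6, -11.9, 1.5, 0, 1.6, -11.9, 0.9, 0, 1.6, -11.9, 0.9, 0]}}

```text
clock: 15.58
position: [0.4426, -0.2963, 0.1527]
ee_rot: [-0.003, 0.655, 0.755, 0.0]
contact_force: [0.6, 1.5, 0.2]
width: -0.0004
gripper_force: 0.0
```

Call:
{"method": "apply_moves", "body": {"steps": [0, 0, -0.2, 0, 0, 0, -0.4, 0, 0, 0, -0.5, 0, 0, 0, -0.5, 0]}}

```text
clock: 15.92
position: [0.4441, -0.2975, 0.1499]
ee_rot: [0.0, 0.655, 0.756, 0.0]
contact_force: [-0.6, -0.1, -0.1]
width: 0.0001
gripper_force: 0.0
```

Call:
{"method": "apply_moves", "body": {"steps": [0, 0, -0.1, 0, 0, 0, -0.2, 0, 0, 0, -0.3, 0, 0, 0, -0.3, 0]}}

```text
clock: 16.25
position: [0.4446, -0.2987, 0.1478]
ee_rot: [0.001, 0.655, 0.755, -0.0]
contact_force: [-0.6, 0.1, 5.2]
width: -0.0
gripper_force: 2.3
```

Both ends touch at 0.148 m, so the phone is level and fully down. I'll retreat, check that it is at rest, and hand in.

Call:
{"method": "apply_moves", "body": {"steps": [0, 0, 2, 0, 0, 0, 5, 0, 0, 2, 8, 0, 0, 4, 10, 0, 0, 5.4, 10, 0, 0, 5.4, 10, 0, 0, 5.4, 10, 0, 0, 5.4, 10, 0]}}

```text
clock: 16.92
position: [0.4436, -0.2444, 0.2454]
ee_rot: [-0.001, 0.655, 0.755, -0.0]
contact_force: [-1.1, -0.4, -0.6]
width: 0.0003
gripper_force: 0.0
```

```bash
python3 chk2.py && python3 -c "
from rig import *
print(sign_off())"
```

```text
[ 0.4436 -0.2444  0.2454] 16.9167
0 [[array([268.7, 113.2]), array([270. , 112.8])], [array([269.2, 293.6]), array([270.2, 269.5])]]
0.005 [[array([268.7, 106.5]), array([270.1, 101.4])], [array([269.2, 288.8]), array([270.2, 265. ])]]
-0.005 [[array([268.7, 120. ]), array([270. , 118.5])], [array([269.2, 298.4]), array([270.3, 278.2])]]
[214, 216, 215, 216, 215, 186, 165, 155, 102, 72, 68, 64, 68, 65, 66, 65, 63, 63, 60, 65, 60, 59, 62, 59, 56, 60, 58, 57, 57, 58, 55, 71, 75, 60, 58, 58, 57, 62, 59, 57, 64, 63, 61, 62, 62, 62, 64, 63, 64, 66, 67, 68, 70, 69, 67, 71, 74, 74, 76, 75, 79, 86, 85, 82, 76, 78, 78, 78, 79, 78, 77, 79, 76, 87, 107, 108, 107, 107, 110, 104, 107, 103, 103, 105, 104, 101, 100, 101, 97, 97, 108]
[array([268.7087743,  92.970049 ]), array([269.32448713, 307.70756561])]
[269. 141.] [74 72 72 70 73 74 71 62 58 59 59 58 63 58 61 60 58 61 61 64 65 63 59 62
 66 73 82 90 93 91 91 80 84]
[269. 200.] [ 72  69  73  73  72  73  67  62  59  63  65  63  61  61  61  60  62  62
  64  65  63  69  65  67  73  80  82  82  84  80  80  91 100]
[269. 260.] [214 215 214 215 213 208 197 179 150 115  97  96  93  85  78  76  77  81
  77  79  81  83  81  92  96 110 113 123 144 176 197 208 213]
the job is handed in; nothing more can be done
None
```

The job is handed in: the phone is clipped in the larger holder and released. Pressing lightly on each end met the top edge at about 0.148 m, so it is level and fully down on both ledges; the hand-in gave no verdict.

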